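Open the carton and plug the pump's neck

ROBOT

A 6-joint arm with a two-finger parallel gripper is mounted at the origin on the work surface. World frame = base frame: x ahead of the robot, y to its left, z up, the work surface at z = 0. Lengths are in m, angles in rad, forces in N, time in s.
With the tool pointing down it reaches from about 0.4 to 0.825 m from the base axis. Payload 7 kg.
Tool frame: the origin (TCP) lies at the very end of the fingers, on their centre line; the grasp point (between the pads) lies 19 mm behind it; x points along the fingers, y is the direction in which the jaws open and shut, and the axes are right-handed (so a half turn about x gives the same grasp; the last joint's range is limited). The gripper opens to 88 mm and grips with 3 to 60 N. Pads are 19 mm wide; open, the fingers measure 130 mm over their backs; the gripper's body (78 mm by 193 mm) begins 47 mm behind the grasp point.
Start: joints at [1.558, 0.359, 0.012, 0, -1.224, -0.288], TCP at [0.2, 0.645, 0.201] pointing down, gripper open.
Joint ranges: [-3.07, 3.07], [-1.43, 2.12], [-1.02, 1.25], [-3.03, 1.67], [-3.05, -0], [-3.03, 3.03]. Speed limits (rad/s): [2.39, 2.39, 3.01, 3.14, 3.14, 3.14].

INTERFACE

Orientations are given as [roll, pitch, yaw] about the fixed x, y, z axes, in that order (R = Rz(yaw) Ry(pitch) Rx(roll)).
In Python, from station import arm gives the robot as it stands.
- The arm moves only by the shell command python3 -m inch 'ROWS' [OPENING] [FORCE]. ROWS is text: rows parted by semicolons, each of 6 numbers parted by spaces: the shift along the world's x, y, z in units of 30 mm (1.0 is 30 mm), then the turn, a rotation vector about the world's x, y, z in units of 5 degrees (1.0 is 5 degrees). In form: dx dy dz wx wy wz; .... A call has 1 to 12 rows; each row shifts and turns the commanded pose from where the row before left it; what a row does not reach is not made up. A row lasts 1/8 s, in which the tool goes at most 62.5 mm and 10.7 degrees, less where a joint would pass 70% of its speed; a pose out of reach is approached as far as the arm can. A call is refused whole if a number of a shift passes 1 or a number of a turn 1, either way. A call with a gripper value outside its range is refused whole. OPENING is the opening, from 0 (shut) to 1 (fully open), set as the call begins (- or left out, the last holds). The fingers move at their own pace and stop on an object; FORCE is the grip in N (left out, the last holds). Time passes only in rows, so rows that do not move let the fingers close. It gives the time, the measured TCP pose, the force and the opening at its end, in the units of the state.
- arm.get_state(): the state, without advancing time (a new reading comes with each control period).
- arm.grab_frame(name): name is "scene" or "top" or "wrist"; returns a dict with "frame" (384x512x3 uint8, red, green, blue), "range_z" (384x512 float32, m along the optical axis (not along the pixel's ray), 0 where there is no reading), "mtx" (3x3 intrinsics, pixels), "pose" (4x4, takes a point from camera to world coordinates). Camera axes: x right, y up, looking along -z (the intrinsics and any distortion apply to the point x, -y, -z); pixel columns grow to the right and rows downward; lengths in m; the calibration is good to about 2 mm. A picture is of the moment at which its call begins.
- arm.job_done(): hands the job in, once; it reports no verdict.
Trained networks look in a picture, given as the dict that the camera call returned (one of the last four; its "shot" number tells which), for a name from the list of things; names that differ only in an ending like _2 or _b are one class to them, and where a whole thing is asked for, a point or a joint stands for the part that bears it (a point fixed in the world has none). Each returns a list of dicts, best first, with "confidence" (0 to 1); they miss things now and then, are a little off and sometimes report something else, mostly with a low value. They report only what shows in the picture. A call takes as long as a camera call. They do not tell look-alikes from the thing itself.
- arm.search_frame(picture, target): "extent" ([centre column, centre row, width, height] as shares, 0 to 1, of the picture: columns of its width, rows of its height, round what is visible of it).
- arm.masks_of(picture, target): "mask" (384x512 bool, what is visible of it) and "extent" ([centre column, centre row, width, height] as shares, 0 to 1, of the picture: columns of its width, rows of its height, round what is visible of it).
- arm.place_of(picture, target): "position" ([column, row] as shares, 0 to 1, of the picture: columns of its width, rows of its height: a listed point, or the origin of a listed thing).
The state is a dict: "t": time; "q": joint angles; "qd": joint speeds; "joint_efforts": joint torques, N m; "eef_pos": TCP position; "ee_rot": TCP orientation; "force": force on the tool from outside, world axes, zero at the start; "moment": the same for the moment, N m; "width": finger opening in m.
Only numpy, scipy, OpenCV 4.12 (cv2) and the standard library are available. Lean on these libraries where they do the work, as an engineer would, in place of code of your own. Each camera call takes 0.05 s, during which the arm holds its last target. There are 200 camera calls.

TASK

The pump in the open-slotted carton has been left with its filler neck open. Swing both long flaps of the carton well back past upright so that they stay open and the pump is exposed; only then set the red tapered plug from the bench into the neck, press it home with a firm push of about 10 N so that its collar sits flat on the rim, and let go. Leave the bin, the can and the wrench where they are.

Things in the scene. Friction and masses are not known exactly. Their poses are not given: they have to be found in the camera images.
- carton: brown corrugated carton, fixed to the bench, open inside; outside 260 mm along its x, 220 mm along its y, walls 5 mm thick and 150 mm high. Origin: centre of its underside; x along the two long flaps, y across them, z up. Its two short end flaps are already folded down against the outside of the end walls
- flap_left (a joint): angle (rad) of the board hinged on the carton's +y wall: 256 mm along the crease, 80 mm wide, 5 mm thick; crease at carton y = +110 mm, z = 152.5 mm, along carton x. 0 level over the carton, pi/2 upright, 2.7 limit folded back, negative sagging inwards (limit -0.3). Starts sprung up 0.3 to 0.55. Stiff crease: stays where left, moves with about 1 N at the edge
- flap_right (a joint): the same for the like flap on the carton's -y wall (crease at carton y = -110 mm, z = 152.5 mm). Starts level or sagging up to 0.2 rad into the carton: pushed from the side or above it only sinks, it must be lifted from beneath. With both flaps level, a slot 60 mm wide lies between their free edges
- flap_left_edge (a point): middle of the free edge of the left flap, at half its thickness; 80 mm from its crease
- flap_right_edge (a point): middle of the free edge of the right flap, at half its thickness; 80 mm from its crease
- pump: fixed pump on the carton's floor: blue housing 120 x 90 x 34 mm with an upright aluminium neck in its middle, neck 56 mm outside, rim 74 mm above the underside (about 79 mm above the bench, 71 mm below the carton's top edge). Origin: centre of the underside, z up
- neck (a point): centre of the neck's mouth, level with its rim; the bore is straight, 40 mm in diameter and 40 mm deep
- plug: loose red plastic plug, about 90 g, 78 mm long, standing upright on its narrow end on the bench. From the bottom: taper 28 mm in diameter widening to 36 mm over 30 mm; collar 54 mm in diameter, 8 mm thick; round grip 30 mm in diameter, 40 mm long. Origin: centre of the narrow end, z along the axis towards the grip
- plug_collar (a point): on the plug's axis, at the underside of the collar, 30 mm above the narrow end; rests on the neck's rim when home
- bin: bystander: red open storage bin 160 x 110 x 70 mm with fittings, loose; origin centre of the underside
- can: bystander: upright blue can with a yellow label, 66 mm in diameter, 170 mm tall, loose; origin centre of the underside
- wrench: bystander: steel wrench 200 mm long lying on the bench, loose; origin near its middle, x along it
Not all that is in view belongs to the job. Leave any turquoise look-alike of the plug alone.

How it is judged:
On the way, in this order (a step that is already met when the one before it is completed fails the run):
1. both long flaps stand open past upright (over 1.75 rad) (value of joint each of flap_left, flap_right above 1.75 rad), for 0.2 s.
2. with the flaps open, the plug is in the neck with its collar on the rim and is pressed onto it with over 5 N (all of step 1 and horizontal distance between plug_collar and neck below 0.005 m and z of plug_collar in the frame of neck between -0.004 and 0.003 m and angle between plug's own z axis and vertical below 0.1 rad and contact force between plug and pump above 5 N), for 0.1 s.
At the end, for the whole second after the job is handed in: Both long flaps rest open past 1.75 rad; the plug is at rest upright (within 0.1 rad) in the neck, its collar within 5 mm of the neck's axis and within 3 mm of the rim (all of step 1 and horizontal distance between plug_collar and neck below 0.005 m and z of plug_collar in the frame of neck between -0.004 and 0.003 m and angle between plug's own z axis and vertical below 0.1 rad and linear speed of plug below 0.02 m/s); the robot touches nothing.
It fails at once if the bin is moved by more than 30 mm (distance of bin from where it was at the start of the episode above 0.03 m).
It fails at once if the can is moved by more than 30 mm (distance of can from where it was at the start of the episode above 0.03 m).
It fails at once if the wrench is moved by more than 30 mm (distance of wrench from where it was at the start of the episode above 0.03 m).
It also fails if it takes over 72 s, if anything falls off the work surface, if the arm or the gripper's body presses on something with over 40 N, if the wrist force passes 120 N, or if a joint passes its speed limit or range.

## Working session

There is one attempt and no reset: what is moved stays moved. The work goes in short steps, Python scripts to look and compute and a shell command to move; the robot and the scene stay as the last step left them, time stands still between calls to the robot, and variables do not carry over. Pictures are saved under pics/ and viewed, about 8 in all and at most 12, crops included, and the job is handed in when it is done.

```bash
ls; mkdir -p pics
cat > h.py <<'E'
import numpy as np, cv2
from station import arm
def pt(p,u,v,z=None):
    K=p["mtx"];T=np.array(p["pose"])
    d=np.array([(u-K[0][2])/K[0][0],-(v-K[1][2])/K[1][1],-1.])
    if z is None:
        r=p["range_z"][int(v),int(u)]; return T[:3,:3]@(d*r)+T[:3,3]
    w=T[:3,:3]@d; return T[:3,3]+w*(z-T[2,3])/w[2]
def cloud(p):
    K=p["mtx"];T=np.array(p["pose"]);v,u=np.mgrid[:384,:512];r=p["range_z"]
    c=np.stack([(u-K[0][2])/K[0][0]*r,-(v-K[1][2])/K[1][1]*r,-r],-1)
    return c@T[:3,:3].T+T[:3,3]
def save(p,n): cv2.imwrite(f"pics/{n}.png",p["frame"][...,::-1])
E
cat > a.py <<'E'
from h import *
s=arm.get_state();print(s)
fs={}
for n in("scene","top"):
    p=arm.grab_frame(n);fs[n]=p
    print(n,[k for k in p], np.round(p["pose"],3).tolist())
    for t in("carton","pump","plug","bin","can","wrench","flap_left_edge","flap_right_edge","neck","plug_collar"):
        for r in arm.place_of(p,t)[:3]:
            u,v=r["position"][0]*512,r["position"][1]*384
            print(t,round(r["confidence"],2),round(u),round(v),pt(p,min(u,511),min(v,383)).round(3))
im=np.hstack([fs["scene"]["frame"],fs["top"]["frame"]])
cv2.imwrite("pics/0.png",cv2.resize(np.vstack([fs["scene"]["frame"],fs["top"]["frame"]]),(400,600))[...,::-1])
save(fs["scene"],"s0");save(fs["top"],"t0")
np.savez("top0.npz",c=cloud(fs["top"]),f=fs["top"]["frame"])
np.savez("sc0.npz",c=cloud(fs["scene"]),f=fs["scene"]["frame"])
E
python3 a.py
```

```text
pics
{'t': 0.0, 'q': array([ 1.55813778e+00,  3.59344565e-01,  1.10774347e-02, -3.73217257e-04,
       -1.22411069e+00, -2.88093594e-01]), 'qd': array([-0.00171945, -0.00070802, -0.00045442,  0.00112078, -0.00048735,
       -0.00020722]), 'joint_efforts': array([ 9.52384798e-04, -5.82716453e+01,  2.93057477e+01,  6.99715421e+00,
        7.24798796e-03, -1.64380212e-04]), 'eef_pos': array([0.19982867, 0.64418694, 0.20035402]), 'ee_rot': array([ 1.64060414,  1.56917637, -1.80186775]), 'force': array([-0.51915792, -0.0862707 , -0.94098754]), 'moment': array([ 0.00525198,  0.0317288 , -0.0839539 ]), 'width': 0.08761918823907545}
scene ['frame', 'range_z', 'mtx', 'pose', 'shot'] [[-0.212, -0.612, 0.762, 1.767], [0.977, -0.131, 0.167, 0.287], [-0.002, 0.78, 0.626, 1.132], [0.0, 0.0, 0.0, 1.0]]
carton 0.82 284 220 [0.697 0.148 0.125]
pump 0.63 290 221 [0.696 0.166 0.123]
plug 0.7 210 195 [ 0.502 -0.156  0.01 ]
plug 0.51 205 180 [ 0.412 -0.204  0.002]
plug 0.49 179 186 [ 0.478 -0.286  0.013]
bin 0.75 370 227 [0.556 0.423 0.013]
can 0.97 172 223 [ 0.69  -0.234  0.029]
wrench 0.54 142 194 [ 0.
[... 485 characters left out ...]
[0.0, 0.0, 0.0, 1.0]]
carton 0.75 206 179 [0.573 0.152 0.039]
carton 0.56 214 184 [0.552 0.126 0.079]
pump 0.74 212 180 [0.571 0.137 0.042]
plug 0.74 370 185 [ 0.56  -0.307  0.049]
plug 0.73 335 242 [ 0.4   -0.202  0.077]
plug 0.67 316 209 [ 0.488 -0.152  0.079]
bin 0.94 113 193 [0.535 0.423 0.003]
can 0.61 346 155 [ 0.633 -0.231  0.102]
wrench 0.87 402 195 [ 0.539 -0.409  0.008]
flap_left_edge 0.67 193 175 [0.557 0.169 0.188]
flap_right_edge 0.9 225 175 [0.565 0.092 0.154]
neck 0.66 205 179 [0.574 0.156 0.039]
neck 0.5 347 158 [ 0.629 -0.237  0.087]
plug_collar 0.84 379 185 [ 0.558 -0.323  0.078]
plug_collar 0.81 367 215 [ 0.473 -0.288  0.079]
plug_collar 0.56 318 214 [ 0.475 -0.156  0.076]
```

Run:
```python
import cv2,numpy as np
a=cv2.imread("pics/s0.png")[130:290,90:450];b=cv2.imread("pics/t0.png")[100:290,70:430]
cv2.imwrite("pics/1.png",np.vstack([cv2.resize(a,(600,267),interpolation=cv2.INTER_CUBIC),cv2.resize(b,(600,317),interpolation=cv2.INTER_CUBIC)]))
```

```text
(no output)
```

View pics/1.png

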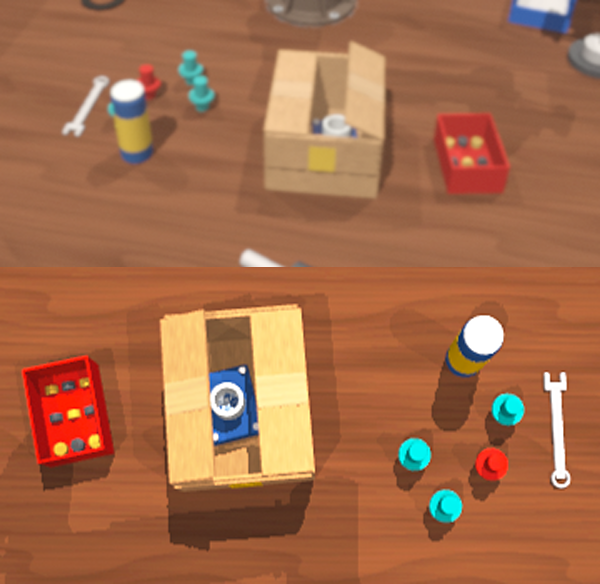

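The top view shows the red plug at about (365,218). The turquoise look-alikes are at (318,213), (338,244) and (375,185), and the red bin at (110,190) is a thing that could also be mistaken for it. I choose the red one at (365,218). Next I'll measure it and check it in a close crop.

```bash
cat > b.py <<'E'
from h import *
d=np.load("top0.npz");c=d["c"];f=d["f"].astype(int);R,G,B=f[...,0],f[...,1],f[...,2]
def pl(m,name):
    P=c[m];z=P[:,2]
    for lo,hi in((.070,.095),(.033,.046)):
        q=P[(z>lo)&(z<hi)]
        if len(q)>5:
            (x,y),r=cv2.minEnclosingCircle(q[:,:2].astype(np.float32));print(name,lo,len(q),q.mean(0).round(4),"circ",round(x,4),round(y,4),round(r,4))
red=(R>120)&(G<60)&(B<60);tq=(G>130)&(B>130)&(R<90)
x,y=c[...,0],c[...,1]
pl(red&(y<-.1),"red")
n,l=cv2.connectedComponents(tq.astype(np.uint8))
for i in range(1,n):
    if (l==i).sum()>40: pl(l==i,f"tq{i}")
z=c[...,2]
box=(x>.35)&(x<.8)&(y>-.05)&(y<.36)
# high points: carton & flaps
m=box&(z>.135)
r=cv2.minAreaRect(c[m][:,:2].astype(np.float32));print("rect",r,"z",z[m].min(),z[m].max())
for nm,s in(("scene","sc0.npz"),("top","top0.npz")):
    e=np.load(s);cc=e["c"];m=(cc[...,0]>.35)&(cc[...,0]<.8)&(cc[...,1]>-.05)&(cc[...,1]<.36)&(cc[...,2]>.12)
    P=cc[m]
    print(nm,len(P))
    for yy in np.arange(-.02,.32,.02):
        q=P[(P[:,1]>yy)&(P[:,1]<yy+.02)]
        if len(q): print(round(yy,2),len(q),q[:,0].min().round(3),q[:,0].max().round(3),np.percentile(q[:,2],[5,50,95]).round(3))
    # neck
    m=(cc[...,2]>.072)&(cc[...,2]<.086)&(cc[...,0]>.45)&(cc[...,0]<.65)&(cc[...,1]>.06)&(cc[...,1]<.22);q=cc[m]
    if len(q)>5:
        print("neck",len(q),q.mean(0),cv2.minEnclosingCircle(q[:,:2].astype(np.float32)))
k=d["f"][170:260,290:420]
cv2.imwrite("pics/2.png",cv2.resize(k,(650,450),interpolation=cv2.INTER_CUBIC)[...,::-1])
E
python3 b.py
```

```text
red 0.07 98 [ 0.4683 -0.2922  0.0781] circ 0.4687 -0.292 0.0154
red 0.033 151 [ 0.4671 -0.2861  0.0386] circ 0.4681 -0.2923 0.0272
tq1 0.07 93 [ 0.5618 -0.3215  0.0786] circ 0.5616 -0.3214 0.0152
tq1 0.033 136 [ 0.5589 -0.3158  0.0385] circ 0.562 -0.3208 0.0265
tq4 0.07 93 [ 0.4834 -0.1628  0.0782] circ 0.4836 -0.1629 0.0149
tq4 0.033 163 [ 0.4828 -0.1607  0.0382] circ 0.484 -0.1627 0.0268
tq5 0.07 98 [ 0.3981 -0.214   0.0779] circ 0.3985 -0.2142 0.0149
tq5 0.033 168 [ 0.399  -0.2103  0.0387] circ 0.399 -0.214 0.0267
rect ((0.5606579184532166, 0.1272486299276352), (0.27316299080848694, 0.22181770205497742), 5.743861675262451) z 0.13516342496364442 0.19544918910514641
scene 3159
0.0 38 0.44 0.542 [0.151 0.155 0.159]
0.02 261 0.437 0.705 [0.144 0.155 0.159]
0.04 352 0.44 0.71 [0.132 0.155 0.159]
0.06 359 0.427 0.707 [0.133 0.154 0.159]
0.08 351 0.424 0.706 [0.127 0.153 0.158]
0.1 170 0.424 0.704 [0.123 0.146 0.156]
0.12 110 0.419 0.703 [0.122 0.14  0.152]
0.14 108 0.425 0.702 [0.123 0.143 0.188]
0.16 241 0.426 0.699 [0.13  0.186 0.191]
0.18 371 0.426 0.694 [0.132 0.179 0.188]
0.2 367 0
[... 161 characters left out ...]
677263140678406, 0.15404801070690155), 0.03181523084640503)
top 6413
0.0 212 0.435 0.579 [0.149 0.154 0.159]
0.02 734 0.433 0.706 [0.15  0.155 0.159]
0.04 806 0.431 0.705 [0.148 0.154 0.158]
0.06 815 0.429 0.703 [0.149 0.154 0.158]
0.08 611 0.427 0.7 [0.148 0.154 0.158]
0.1 143 0.424 0.699 [0.129 0.151 0.156]
0.12 92 0.421 0.696 [0.125 0.147 0.152]
0.14 179 0.42 0.695 [0.129 0.151 0.192]
0.16 683 0.419 0.693 [0.145 0.185 0.191]
0.18 780 0.416 0.688 [0.152 0.177 0.186]
0.2 753 0.415 0.681 [0.156 0.168 0.176]
0.22 545 0.42 0.687 [0.153 0.16  0.167]
0.24 60 0.599 0.684 [0.15  0.156 0.16 ]
neck 161 [0.56461015 0.14893199 0.07850186] ((0.56534343957901, 0.15002542734146118), 0.028187040239572525)
```

View pics/2.png

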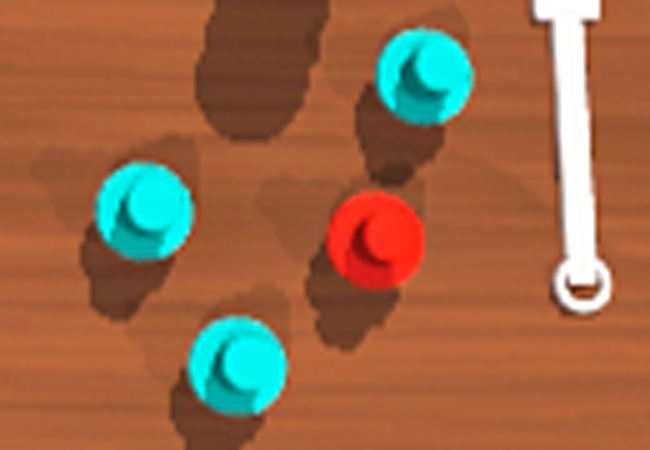

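Close crop: the red plug is the one at crop (377,240), i.e. world (0.468,-0.292), and its neighbours are all turquoise. The carton centre is about (0.561,0.127) with a yaw of +5.7°. The neck is at (0.565,0.150). The left flap is at about 0.45 rad and the right flap is level.

```bash
cat >> h.py <<'E'
from scipy.spatial.transform import Rotation as Ro
TH=np.deg2rad(5.74);C=np.array([.5607,.1272])
X=np.array([np.cos(TH),np.sin(TH)]);Y=np.array([-X[1],X[0]])
def w(cx,cy): return C+cx*X+cy*Y
def st():
    s=arm.get_state();p=s["eef_pos"];r=Ro.from_euler("xyz",s["ee_rot"]).as_matrix();d=p[:2]-C
    print("t",round(s["t"],2),"p",p.round(4),"carton",(d@X).round(4),(d@Y).round(4),"F",np.round(s["force"],1),"w",round(s["width"],4),"\nq",np.round(s["q"],2),"R",r.round(3).tolist());return s,r
def togo(p,xa,ya):
    "shift/turn in units to reach TCP p with tool x axis xa, y axis near ya (or -ya)"
    s,r=st();xa=np.array(xa,float);xa/=np.linalg.norm(xa);best=None
    for sg in(1,-1):
        y=sg*np.array(ya,float);y-=xa*(y@xa);y/=np.linalg.norm(y)
        v=(Ro.from_matrix(np.c_[xa,y,np.cross(xa,y)])*Ro.from_matrix(r).inv()).as_rotvec()
        if best is None or np.linalg.norm(v)<np.linalg.norm(best):best=v
    print("shift",((np.array(p)-s["eef_pos"])/.03).round(2),"turn",(np.rad2deg(best)/5).round(2))
E
python3 - <<'E'
from h import *
x,y=w(0,.0); xa=np.r_[Y*.5,-.866]
togo([x,y,.26],[0,0,-1],[X[0],X[1],0])
togo([x,y,.26],[0,0,-1],[Y[0],Y[1],0])
for a in(1,-1): togo([x,y,.26],np.r_[a*Y*.57,-.82],[X[0],X[1],0])
E
```

```text
t 1.1 p [0.2    0.6447 0.2013] carton -0.3071 0.551 F [-0.2  0.1 -0.6] w 0.0873 
q [ 1.56  0.36  0.01  0.   -1.22 -0.29] R [[0.0, -0.296, -0.955], [0.0, -0.955, 0.296], [-1.0, -0.0, -0.0]]
shift [ 12.02 -17.25   1.96] turn [ -0.     0.   -13.41]
t 1.1 p [0.2    0.6447 0.2013] carton -0.3071 0.551 F [-0.2  0.1 -0.6] w 0.0873 
q [ 1.56  0.36  0.01  0.   -1.22 -0.29] R [[0.0, -0.296, -0.955], [0.0, -0.955, 0.296], [-1.0, -0.0, -0.0]]
shift [ 12.02 -17.25   1.96] turn [-0.    0.    4.59]
t 1.1 p [0.2    0.6447 0.2013] carton -0.3071 0.551 F [-0.2  0.1 -0.6] w 0.0873 
q [ 1.56  0.36  0.01  0.   -1.22 -0.29] R [[0.0, -0.296, -0.955], [0.0, -0.955, 0.296], [-1.0, -0.0, -0.0]]
shift [ 12.02 -17.25   1.96] turn [  5.7    4.66 -12.97]
t 1.1 p [0.2    0.6447 0.2013] carton -0.3071 0.551 F [-0.2  0.1 -0.6] w 0.0873 
q [ 1.56  0.36  0.01  0.   -1.22 -0.29] R [[0.0, -0.296, -0.955], [0.0, -0.955, 0.296], [-1.0, -0.0, -0.0]]
shift [ 12.02 -17.25   1.96] turn [ -5.7   -4.66 -12.97]
```

```bash
python3 -m inch '.3 -.7 1 0 0 -.8;.6 -1 1 0 0 -.8;.7 -1 .2 0 0 -.8;.7 -1 0 0 0 -.8;.7 -1 0 0 0 -.8;.7 -1 0 0 0 -.8;.7 -1 0 0 0 -.8;.7 -1 0 0 0 -.8;.7 -1 0 0 0 -.8;.7 -1 0 0 0 -.8;.7 -1 0 0 0 -.8;.7 -1 0 0 0 -.8' 0 20; python3 -m inch '.7 -1 0 0 0 -.8;.7 -1 0 0 0 -.8;.7 -1 0 0 0 -.8;.7 -1 0 0 0 -.8;.7 -1 0 0 0 -.8;.7 -.6 0 0 0 -.4;.3 0 0 0 0 0'
python3 - <<'E'
from h import *
x,y=w(0,.005)
togo([x,y,.25],np.r_[Y*.5,-.866],[X[0],X[1],0])
E
```

```text
t: 2.6
eef_pos: [0.4376, 0.2926, 0.2675]
ee_rot: [-1.046, 1.57, 0.955]
force: [0.4, 0.2, -0.4]
width: 0.0003
t: 3.48
eef_pos: [0.5728, 0.1245, 0.2672]
ee_rot: [2.436, 1.571, -2.23]
force: [-0.6, -0.7, -0.1]
width: 0.0004
t 3.48 p [0.5728 0.1245 0.2672] carton 0.0117 -0.0039 F [-0.6 -0.7 -0.1] w 0.0004 
q [ 0.55  0.18 -0.09  0.   -1.31 -0.5 ] R [[-0.0, -0.999, -0.046], [-0.0, -0.046, 0.999], [-1.0, 0.0, -0.0]]
shift [-0.42  0.26 -0.57] turn [5.99 0.44 0.6 ]
```

```bash
python3 -m inch '-.1 .05 -.1 1 .1 .1;-.1 .05 -.1 1 .1 .1;-.1 .05 -.1 1 .1 .1;-.1 .1 -.1 1 .1 .1;0 0 -.2 1 0 .1;0 0 0 1 0 .1;0 0 -.7 0 0 0;0 0 -.7 0 0 0;0 0 -.7 0 0 0;0 0 -.7 0 0 0;0 0 -.7 0 0 0;0 0 0 0 0 0'
python3 - <<'E'
from h import *
st()
p=arm.grab_frame("scene")
cv2.imwrite("pics/3.png",cv2.resize(p["frame"][100:260,190:400],(630,480))[...,::-1])
E
```

```text
t: 4.97
eef_pos: [0.5588, 0.1333, 0.142]
ee_rot: [-0.002, 1.046, 1.673]
force: [-0.6, 0.0, -0.3]
width: 0.0005
t 4.97 p [0.5588 0.1333 0.142 ] carton -0.0013 0.0062 F [-0.6  0.  -0.3] w 0.0005 
q [ 0.16  0.3  -0.12 -0.57 -1.18  0.17] R [[-0.051, -0.995, -0.09], [0.498, -0.104, 0.861], [-0.866, -0.001, 0.501]]
```

View pics/3.png

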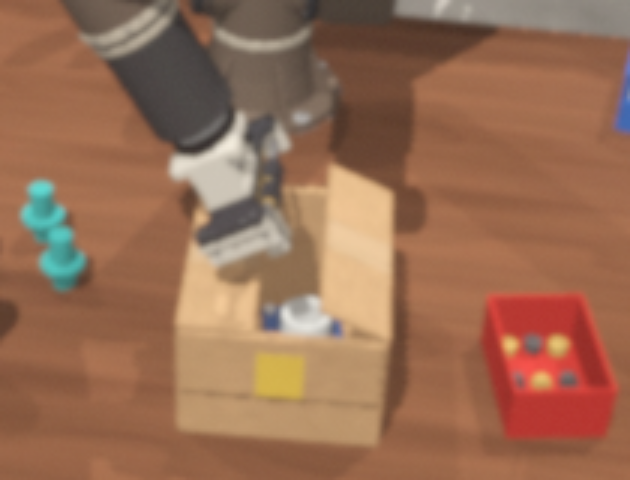

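```bash
python3 -m inch '-.05 .55 0 0 0 0;-.05 .55 0 0 0 0;-.02 .2 .5 0 0 0;-.02 .2 .5 0 0 0;-.03 .3 .5 0 0 0;-.04 .4 .4 0 0 0;-.05 .5 .15 0 0 0;-.05 .5 .05 0 0 0;-.05 .5 0 0 0 0;-.05 .5 -.2 0 0 0;-.05 .5 -.3 0 0 0;0 0 0 0 0 0'
python3 - <<'E'
from h import *
st()
p=arm.grab_frame("scene")
cv2.imwrite("pics/4.png",cv2.resize(p["frame"][100:260,190:400],(630,480))[...,::-1])
E
```

```text
t: 6.52
eef_pos: [0.5451, 0.2752, 0.1905]
ee_rot: [-0.005, 1.047, 1.672]
force: [-0.1, -1.1, 0.8]
width: 0.0004
t 6.53 p [0.5451 0.2752 0.1905] carton -0.0007 0.1488 F [-0.1 -1.1  0.8] w 0.0004 
q [ 0.42  0.23 -0.09 -0.55 -1.13 -0.1 ] R [[-0.05, -0.994, -0.092], [0.498, -0.105, 0.861], [-0.866, -0.002, 0.5]]
```

View pics/4.png

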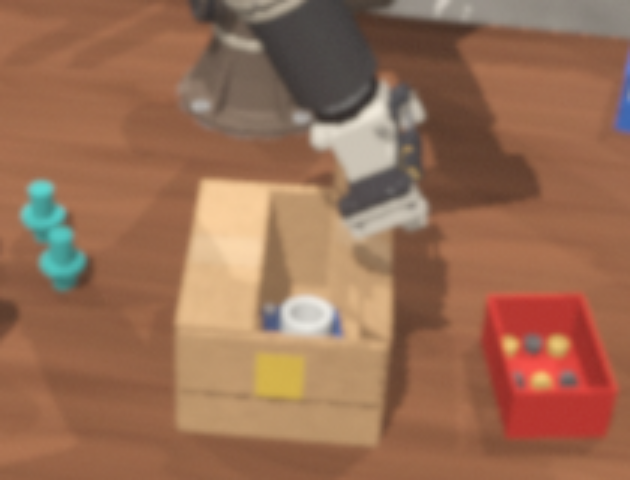

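The left flap is folded well back. Next I retreat and swap the tilt for the right flap.

```bash
python3 -m inch '.05 -.5 .7 0 0 0;.05 -.5 .7 -1 -.1 0;.05 -.5 .7 -1 -.1 0;.05 -.5 .3 -1 -.1 0;.05 -.5 0 -1 -.1 0;.05 -.5 0 -1 -.1 0;.05 -.5 0 -1 -.1 0;.05 -.5 0 -1 -.1 0;.05 -.5 0 -1 -.1 0;.05 -.5 0 -1 -.1 0;0 0 0 -1 -.1 0;0 0 0 -1 -.1 0';python3 -m inch '0 0 0 -1 -.1 0;0 0 0 -1 -.1 0;0 0 0 -1 -.1 0;0 0 0 0 0 0'
python3 - <<'E'
from h import *
x,y=w(0,.0)
togo([x,y,.12],np.r_[-Y*np.sin(.7),-np.cos(.7)],[X[0],X[1],0])
x,y=w(0,-.042)
togo([x,y,.12],np.r_[-Y*np.sin(.7),-np.cos(.7)],[X[0],X[1],0])
p=arm.grab_frame("top")
c=cloud(p);P=c.reshape(-1,3);d=P[:,:2]-C;q=np.c_[d@X,d@Y,P[:,2]]
for lo in range(-190,200,10):
    m=(abs(q[:,0])>.07)&(abs(q[:,0])<.125)&(q[:,1]>lo/1e3)&(q[:,1]<lo/1e3+.01)&(q[:,2]>.1)
    if m.sum()>5: print(lo,m.sum(),np.percentile(q[m,2],[5,50,95]).round(3))
E
```

```text
t: 8.07
eef_pos: [0.5615, 0.1237, 0.2647]
ee_rot: [-3.141, 1.128, -1.465]
force: [0.4, 0.1, -0.2]
width: 0.0004
t: 8.57
eef_pos: [0.561, 0.1244, 0.2628]
ee_rot: [3.134, 0.865, -1.47]
force: [0.5, 0.4, 0.1]
width: 0.0003
t 8.57 p [0.561  0.1244 0.2628] carton 0.0 -0.0028 F [0.5 0.4 0.1] w 0.0003 
q [ 0.89  0.35 -0.26  0.48 -1.51 -0.94] R [[0.066, -0.994, -0.084], [-0.646, -0.106, 0.756], [-0.761, 0.005, -0.649]]
shift [-0.01  0.09 -4.76] turn [ 0.08 -0.05 -0.07]
t 8.57 p [0.561  0.1244 0.2628] carton 0.0 -0.0028 F [0.5 0.4 0.1] w 0.0003 
q [ 0.89  0.35 -0.26  0.48 -1.51 -0.94] R [[0.066, -0.994, -0.084], [-0.646, -0.106, 0.756], [-0.761, 0.005, -0.649]]
shift [ 0.13 -1.3  -4.76] turn [ 0.08 -0.05 -0.07]
-120 13 [0.153 0.156 0.159]
-110 160 [0.151 0.155 0.159]
-100 161 [0.151 0.155 0.159]
-90 163 [0.15  0.155 0.158]
-80 162 [0.15  0.154 0.158]
-70 161 [0.15  0.154 0.158]
-60 162 [0.15  0.154 0.158]
-50 158 [0.15  0.154 0.158]
-40 151 [0.149 0.153 0.157]
-30 11 [0.11  0.123 0.144]
-20 17 [0.105 0.125 0.144]
-10 16 [0.101 0.128 0.15 ]
0 15 [0.104 0.133 0.152]
10 18 [0.1   0.124 0.148]
20 34 [0.108 0.356 0.365]
30 84 [0.114 0.365 0.375]
40 265 [0.194 0.347 0.386]
50 265 [0.191 0.199 0.39 ]
60 192 [0.185 0.375 0.382]
70 229 [0.176 0.184 0.375]
80 202 [0.169 0.265 0.366]
90 176 [0.163 0.348 0.357]
100 149 [0.155 0.341 0.348]
110 18 [0.151 0.337 0.34 ]
```

Run:
```python
from h import *
p=arm.grab_frame("scene");q=arm.grab_frame("top")
cv2.imwrite("pics/5.png",np.vstack([cv2.resize(p["frame"][100:260,190:400],(400,300)),cv2.resize(q["frame"][80:260,120:340],(400,300))])[...,::-1])
```

```text
(no output)
```

View pics/5.png

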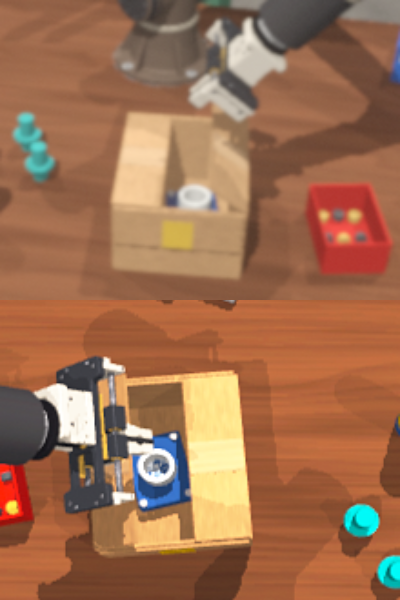

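```bash
cat > fl.py <<'E'
from h import *
for n in("top","scene"):
    p=arm.grab_frame(n);c=cloud(p);d=c[...,:2]-C;cx=d@X;cy=d@Y;z=c[...,2]
    print(n)
    for xl in range(-130,130,20):
        row=[]
        for yl in range(-200,200,20):
            m=(cx>xl/1e3)&(cx<xl/1e3+.02)&(cy>yl/1e3)&(cy<yl/1e3+.02)
            row.append("%4d"%(np.median(z[m])*1000) if m.sum()>2 else "   .")
        print("%5d"%xl,*row)
E
python3 fl.py
```

```text
top
 -130    0    0    0    0  152  154  153  153  152  148  149  147  195  182  167  158   -1    0    0    0
 -110    0    0    0    1  153  154  154  154  152    4    5    4  195  186  173  159    0    0    0   -1
  -90    0    0    0    0  153  154  153  153  152    4    4  349  201  365  352  342    0   -1    0    0
  -70    0    0    0    0  154  154  154  153  152    5    5   13  191  373  351  159    0    0    0    0
  -50    0    0    1    0  152  153  154  153  152   38   38   41  201  343  347  431  462  483  506  528
  -30    0    0    0    0  153  155  155  155  152   38   69  315  202  375  368  456  486  511  535  562
  -10    0    0    0    0  155  155  156  155  152   41  296  319  364  392  433  469  495  517  539  568
   10    0    0    0    1  153  155  155  155  152   40   77  316  370  390  431  463  488  511  533  561
   30    0    1    0    0  153  155  154  154  153   39   39  366  371  388  428  421  469  493  507  528
   50    0    0    0    0  152  154  154  154  153   37   38  201  367  376  363    .    .    .    1    0
   70    0    0    0    0  152  154 
[... 965 characters left out ...]
 153  152   36   78  314  201  193  400  444  482  507  533  555
   10   -3   -3   -3   -3 -744  152  151  152 -746 -747   73  295   82  193  177  435  470  491  523  552
   30   -1   -1 -371   -1 -745  152  152 -294 -741 -748 -746   73  201  191  389  400  422  454  473  500
   50   -3   -1   -4   -2 -743  153  151  152 -741 -747 -748 -749  195  188  365  368    1   -2    0   -2
   70   -1   -4   -2   -2 -741  153  152  152 -739 -751 -749  350  349  326  319  156   -1   -1   -1   -1
   90   -3   -5   -3   -3   -4  151  151  151 -742 -748 -749 -746  356  350  336  158   -3   -2   -2   -2
  110   -3   -2    0   -2   46   37   33   42   35   27   23   24   46   44   44   44   -1   -2   -2    0
```

Run:
```python
import cv2,numpy as np
a=cv2.imread("pics/3.png")[150:400,250:430];b=cv2.imread("pics/4.png")[150:400,250:430]
c=cv2.resize(cv2.imread("pics/5.png")[:300],(630,480))[150:400,250:430]
cv2.imwrite("pics/6.png",cv2.resize(np.hstack([a,b,c]),(799,370)))
```

```text
(no output)
```

View pics/6.png

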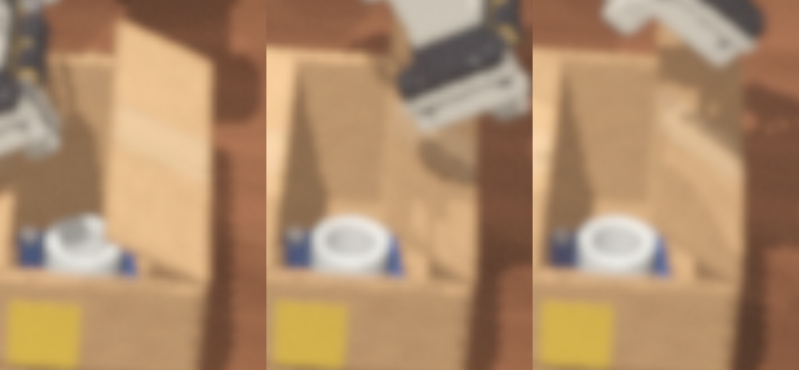

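```bash
python3 -m inch '0 0 0 1 .1 0;0 0 0 1 .1 0;0 0 0 1 .1 0;0 0 0 1 .1 0;0 0 0 1 .1 0;0 0 0 1 .1 0;0 0 0 1 .1 0;0 0 0 1 .1 0;0 0 0 1 .1 0;0 0 0 1 .1 0;0 0 0 1 .1 0;0 0 0 1 .1 0';python3 -m inch '0 0 0 1 .1 0;0 0 0 1 .1 0;0 0 0 1 .1 0;0 0 0 1 .1 0;0 .3 -.6 0 0 0;0 0 -.8 0 0 0;0 0 -.8 0 0 0;0 0 -.8 0 0 0;0 0 -.6 0 0 0;-.05 .5 0 0 0 0;-.05 .5 0 0 0 0;0 0 0 0 0 0'
cat >> h.py <<'E'
def flaps():
    for n in("top","scene"):
        p=arm.grab_frame(n);c=cloud(p);d=c[...,:2]-C;cx=d@X;cy=d@Y;z=c[...,2]
        for s,nm in((1,"L"),(-1,"R")):
            # angle around crease of points near flap surface
            yy=.110-s*cy; zz=z-.1525; r=np.hypot(yy,zz); a=np.arctan2(zz,yy)
            m=(r<.085)&(r>.03)&(abs(cx)>.055)&(abs(cx)<.125)&(a>-.35)&(a<2.8)
            h,e=np.histogram(a[m],np.arange(-.35,2.8,.1));i=np.argsort(h)[::-1][:3]
            print(n,nm,[(round(e[k]+.05,2),int(h[k])) for k in i])
E
python3 -c "
from h import *
st();flaps()"
```

```text
t: 10.32
eef_pos: [0.5615, 0.1238, 0.2659]
ee_rot: [-0.022, 1.218, 1.654]
force: [-0.2, -0.5, -0.4]
width: 0.0003
t: 11.82
eef_pos: [0.5583, 0.1648, 0.1574]
ee_rot: [-0.012, 0.871, 1.666]
force: [0.2, -0.6, 1.3]
width: 0.0006
t 11.82 p [0.5583 0.1648 0.1574] carton 0.0014 0.0376 F [ 0.2 -0.6  1.3] w 0.0006 
q [ 0.08  0.34 -0.07 -0.74 -1.27  0.29] R [[-0.061, -0.995, -0.085], [0.641, -0.104, 0.76], [-0.765, -0.008, 0.644]]
top L [(np.float64(0.7), 599), (np.float64(0.6), 259), (np.float64(0.8), 18)]
top R [(np.float64(2.7), 0), (np.float64(2.6), 0), (np.float64(2.5), 0)]
scene L [(np.float64(0.7), 252), (np.float64(0.8), 73), (np.float64(0.6), 15)]
scene R [(np.float64(0.0), 163), (np.float64(0.1), 78), (np.float64(-0.1), 7)]
```

```bash
python3 -m inch '-.07 .7 .2 0 0 0;-.02 .2 .5 0 0 0;-.02 .2 .5 0 0 0;0 0 0 0 0 0'
python3 -c "
from h import *
st();flaps()"
```

```text
t: 12.42
eef_pos: [0.5557, 0.1966, 0.1946]
ee_rot: [-0.015, 0.871, 1.663]
force: [-0.2, -0.1, -0.4]
width: 0.0003
t 12.43 p [0.5557 0.1966 0.1946] carton 0.002 0.0696 F [-0.2 -0.1 -0.4] w 0.0003 
q [ 0.14  0.29 -0.05 -0.73 -1.29  0.2 ] R [[-0.059, -0.995, -0.085], [0.641, -0.103, 0.76], [-0.765, -0.01, 0.644]]
top L [(np.float64(0.9), 437), (np.float64(1.0), 32), (np.float64(0.8), 5)]
top R [(np.float64(2.7), 0), (np.float64(2.6), 0), (np.float64(2.5), 0)]
scene L [(np.float64(1.0), 157), (np.float64(0.9), 121), (np.float64(1.1), 7)]
scene R [(np.float64(0.0), 199), (np.float64(0.1), 128), (np.float64(0.2), 9)]
```

```bash
python3 -m inch '-.05 .5 .2 0 0 0;-.05 .5 .1 0 0 0;0 0 0 0 0 0'
python3 -c "
from h import *
st();flaps()"; python3 -m inch '-.05 .5 0 0 0 0;-.05 .5 -.1 0 0 0;-.05 .5 -.2 0 0 0;0 0 0 0 0 0'
python3 -c "
from h import *
st();flaps()"
```

```text
t: 12.9
eef_pos: [0.5521, 0.2255, 0.207]
ee_rot: [-0.018, 0.871, 1.663]
force: [-10.4, -14.1, 35.2]
width: 0.0002
t 12.9 p [0.5521 0.2255 0.207 ] carton 0.0013 0.0986 F [-10.4 -14.1  35.2] w 0.0002 
q [ 0.19  0.26 -0.05 -0.73 -1.27  0.15] R [[-0.06, -0.994, -0.088], [0.641, -0.106, 0.76], [-0.765, -0.011, 0.644]]
top L [(np.float64(2.7), 0), (np.float64(2.6), 0), (np.float64(2.5), 0)]
top R [(np.float64(0.1), 1), (np.float64(2.6), 0), (np.float64(2.7), 0)]
scene L [(np.float64(1.3), 131), (np.float64(1.2), 31), (np.float64(1.4), 10)]
scene R [(np.float64(0.0), 253), (np.float64(0.1), 156), (np.float64(0.2), 10)]
t: 13.5
eef_pos: [0.5464, 0.272, 0.1911]
ee_rot: [-0.005, 0.871, 1.671]
force: [-0.5, -0.4, -0.3]
width: 0.0006
t 13.5 p [0.5464 0.272  0.1911] carton 0.0002 0.1455 F [-0.5 -0.4 -0.3] w 0.0006 
q [ 0.27  0.27 -0.07 -0.75 -1.2   0.1 ] R [[-0.064, -0.995, -0.081], [0.641, -0.103, 0.761], [-0.765, -0.003, 0.644]]
top L [(np.float64(2.7), 0), (np.float64(2.6), 0), (np.float64(2.5), 0)]
top R [(np.float64(0.0), 353), (np.float64(0.1), 150), (np.float64(-0.1), 15)]
scene L [(np.float64(2.0), 226), (np.float64(1.9), 9), (np.float64(-0.2), 3)]
scene R [(np.float64(0.0), 261), (np.float64(0.1), 151), (np.float64(0.2), 10)]
```

```bash
python3 -m inch '-.05 .4 -.15 0 0 0;-.05 .4 -.15 0 0 0;0 0 0 0 0 0'
python3 -c "
from h import *
st();flaps()"; python3 -m inch '.03 -.3 0 0 0 0;.05 -.5 .1 0 0 0;.05 -.5 .1 0 0 0;0 0 0 0 0 0'
python3 -c "
from h import *
st();flaps()"
```

```text
t: 13.98
eef_pos: [0.5437, 0.2962, 0.1826]
ee_rot: [-0.007, 0.871, 1.669]
force: [-0.4, -0.2, 0.6]
width: 0.0006
t 13.97 p [0.5437 0.2962 0.1826] carton 0.0 0.1699 F [-0.4 -0.2  0.6] w 0.0006 
q [ 0.31  0.28 -0.08 -0.76 -1.16  0.09] R [[-0.063, -0.995, -0.082], [0.641, -0.104, 0.76], [-0.765, -0.004, 0.644]]
top L [(np.float64(2.7), 0), (np.float64(2.6), 0), (np.float64(2.5), 0)]
top R [(np.float64(0.0), 347), (np.float64(0.1), 143), (np.float64(-0.1), 23)]
scene L [(np.float64(2.3), 240), (np.float64(2.4), 61), (np.float64(-0.1), 12)]
scene R [(np.float64(0.0), 264), (np.float64(0.1), 143), (np.float64(-0.1), 12)]
t: 14.58
eef_pos: [0.5491, 0.2544, 0.1897]
ee_rot: [-0.01, 0.871, 1.664]
force: [-0.6, 0.5, -1.0]
width: 0.0003
t 14.57 p [0.5491 0.2544 0.1897] carton 0.0012 0.1278 F [-0.6  0.5 -1. ] w 0.0003 
q [ 0.24  0.28 -0.07 -0.75 -1.22  0.13] R [[-0.06, -0.995, -0.081], [0.641, -0.101, 0.761], [-0.765, -0.006, 0.644]]
top L [(np.float64(2.3), 403), (np.float64(2.4), 42), (np.float64(2.2), 13)]
top R [(np.float64(0.0), 186), (np.float64(0.1), 136), (np.float64(-0.1), 18)]
scene L [(np.float64(2.3), 280), (np.float64(2.4), 80), (np.float64(2.2), 10)]
scene R [(np.float64(0.0), 257), (np.float64(0.1), 149), (np.float64(-0.1), 17)]
```

```bash
python3 -m inch '.05 -.5 .4 0 0 0;.05 -.5 .5 0 0 0;.05 -.5 .5 0 0 0;.05 -.5 .5 0 0 0;.05 -.5 .5 0 0 0;.05 -.5 .3 0 0 0;.05 -.4 0 0 0 0;0 0 0 -1 -.1 0;0 0 0 -1 -.1 0;0 0 0 -1 -.1 0;0 0 0 -1 -.1 0;0 0 0 -1 -.1 0';python3 -m inch '0 0 0 -1 -.1 0;0 0 0 -1 -.1 0;0 0 0 -1 -.1 0;0 0 0 -1 -.1 0;0 0 0 -1 -.1 0;0 0 0 -1 -.1 0;0 0 0 -1 -.1 0;0 0 0 -1 -.1 0;0 0 0 -1 -.1 0;0 0 0 -1 -.1 0;0 0 0 -1 -.1 0;0 0 0 0 0 0'
python3 -c "
from h import *
flaps()
x,y=w(0,-.01)
togo([x,y,.13],np.r_[-Y*np.sin(.7),-np.cos(.7)],[X[0],X[1],0])"
```

```text
t: 16.18
eef_pos: [0.5587, 0.1539, 0.2699]
ee_rot: [-0.012, 1.313, 1.664]
force: [-0.3, 0.2, -0.1]
width: 0.0005
t: 17.68
eef_pos: [0.5583, 0.1544, 0.268]
ee_rot: [3.132, 0.863, -1.471]
force: [-0.0, 0.3, -0.5]
width: 0.0003
top L [(np.float64(2.3), 298), (np.float64(2.2), 42), (np.float64(2.4), 33)]
top R [(np.float64(0.0), 662), (np.float64(0.1), 291), (np.float64(-0.1), 43)]
scene L [(np.float64(2.3), 238), (np.float64(2.4), 80), (np.float64(-0.1), 15)]
scene R [(np.float64(0.0), 271), (np.float64(0.1), 140), (np.float64(0.2), 13)]
t 17.77 p [0.5588 0.1541 0.2696] carton 0.0008 0.027 F [0.2 0.3 0.9] w 0.0004 
q [ 0.92  0.37 -0.21  0.46 -1.55 -0.96] R [[0.066, -0.994, -0.083], [-0.643, -0.106, 0.758], [-0.763, 0.003, -0.647]]
shift [ 0.1  -1.23 -4.65] turn [ 0.04 -0.04 -0.06]
```

```bash
python3 -m inch '.05 -.6 -.3 0 0 0;.05 -.6 -.5 0 0 0;0 0 -.8 0 0 0;0 0 -.8 0 0 0;0 0 -.8 0 0 0;0 0 -.8 0 0 0;0 0 -.65 0 0 0;.05 -.5 0 0 0 0;0 0 0 0 0 0'
python3 -c "
from h import *
st();flaps()"
python3 -m inch '.02 -.25 .2 0 0 0;.03 -.3 .4 0 0 0;.03 -.25 .4 0 0 0;0 0 0 0 0 0'
python3 -c "
from h import *
st();flaps()"
```

```text
t: 18.9
eef_pos: [0.5633, 0.1019, 0.1314]
ee_rot: [3.139, 0.868, -1.469]
force: [-0.0, 0.4, 0.1]
width: 0.0008
t 18.9 p [0.5633 0.1019 0.1314] carton 0.0001 -0.0254 F [-0.   0.4  0.1] w 0.0008 
q [ 0.85  0.45 -0.45  0.52 -1.25 -1.06] R [[0.066, -0.995, -0.081], [-0.643, -0.104, 0.759], [-0.763, 0.002, -0.647]]
top L [(np.float64(2.3), 638), (np.float64(2.2), 137), (np.float64(1.1), 123)]
top R [(np.float64(0.0), 647), (np.float64(0.1), 295), (np.float64(-0.1), 57)]
scene L [(np.float64(2.3), 203), (np.float64(2.4), 59), (np.float64(1.1), 36)]
scene R [(np.float64(0.0), 272), (np.float64(0.1), 143), (np.float64(0.2), 15)]
t: 19.5
eef_pos: [0.5661, 0.0789, 0.1621]
ee_rot: [3.141, 0.869, -1.466]
force: [0.5, -0.1, 0.3]
width: 0.0002
t 19.5 p [0.5661 0.0789 0.1621] carton 0.0006 -0.0486 F [ 0.5 -0.1  0.3] w 0.0002 
q [ 0.82  0.4  -0.45  0.53 -1.28 -1.02] R [[0.068, -0.994, -0.08], [-0.642, -0.105, 0.759], [-0.764, 0.0, -0.646]]
top L [(np.float64(2.3), 556), (np.float64(2.2), 109), (np.float64(2.4), 62)]
top R [(np.float64(0.0), 659), (np.float64(0.1), 308), (np.float64(-0.1), 41)]
scene L [(np.float64(2.3), 273), (np.float64(2.4), 90), (np.float64(2.2), 7)]
scene R [(np.float64(0.0), 240), (np.float64(0.1), 160), (np.float64(-0.1), 12)]
```

Run:
```python
from h import *
p=arm.grab_frame("scene");q=arm.grab_frame("top")
cv2.imwrite("pics/7.png",np.hstack([cv2.resize(p["frame"][130:230,230:330],(400,400),interpolation=cv2.INTER_CUBIC),cv2.resize(q["frame"][110:230,150:270],(400,400),interpolation=cv2.INTER_CUBIC)])[...,::-1])
```

```text
(no output)
```

View pics/7.png

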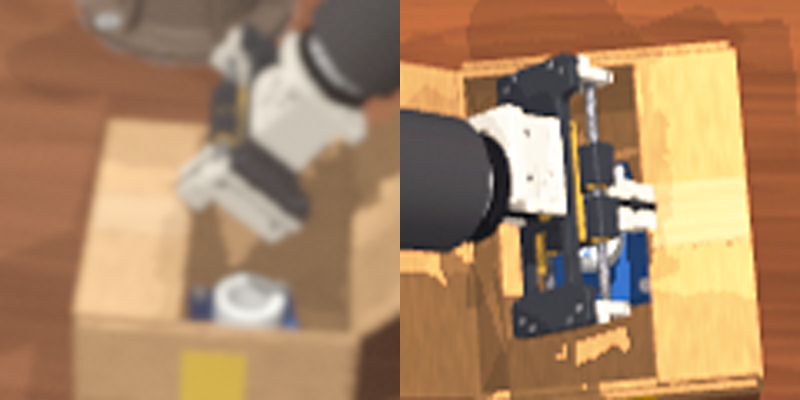

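The fingers slid over the right flap's edge because I moved sideways too early. I'll re-insert deeper and lift first.

```bash
python3 -m inch '-.07 .7 .1 0 0 0;-.07 .7 0 0 0 0;0 0 -.6 0 0 0;0 0 -.7 0 0 0;.04 -.4 0 0 0 0;.04 -.45 0 0 0 0;0 0 0 0 0 0'
python3 -c "
from h import *
st()"
python3 -m inch '0 0 .4 0 0 0;.02 -.2 .4 0 0 0;0 0 0 0 0 0'
python3 -c "
from h import *
st();flaps()"
```

```text
t: 20.58
eef_pos: [0.5638, 0.0942, 0.1254]
ee_rot: [3.139, 0.868, -1.469]
force: [0.7, 0.3, 0.3]
width: 0.0003
t 20.57 p [0.5638 0.0942 0.1254] carton -0.0002 -0.0331 F [0.7 0.3 0.3] w 0.0003 
q [ 0.84  0.45 -0.46  0.53 -1.23 -1.07] R [[0.066, -0.995, -0.08], [-0.643, -0.104, 0.759], [-0.763, 0.002, -0.647]]
t: 20.95
eef_pos: [0.565, 0.0899, 0.1502]
ee_rot: [-3.141, 0.869, -1.465]
force: [0.7, 0.5, 0.1]
width: 0.0005
t 20.95 p [0.565  0.0899 0.1502] carton 0.0006 -0.0375 F [0.7 0.5 0.1] w 0.0005 
q [ 0.84  0.42 -0.45  0.53 -1.26 -1.04] R [[0.068, -0.994, -0.08], [-0.642, -0.105, 0.76], [-0.764, -0.0, -0.646]]
top L [(np.float64(2.3), 596), (np.float64(2.2), 123), (np.float64(2.4), 59)]
top R [(np.float64(0.0), 649), (np.float64(0.1), 311), (np.float64(-0.1), 36)]
scene L [(np.float64(2.3), 267), (np.float64(2.4), 89), (np.float64(0.7), 11)]
scene R [(np.float64(0.0), 250), (np.float64(0.1), 155), (np.float64(0.2), 12)]
```

Run:
```python
from h import *
for n in("top","scene"):
    p=arm.grab_frame(n);c=cloud(p);d=c[...,:2]-C;cx=d@X;cy=d@Y;z=c[...,2];f=p["frame"].astype(int)
    m=(cx>.05)&(cx<.1)&(z>.14)&(z<.17)&(cy<.03); print(n,"edge",np.percentile(cy[m],[50,95,98,100]).round(4), "crease side",cy[m].min().round(4))
    m=(abs(cx)<.03)&(z>.1)&(z<.24)&(cy>-.06)&(cy<.05)
    o=np.argsort(cy[m])
    for lo in range(-60,40,5):
        k=m&(cy>lo/1e3)&(cy<lo/1e3+.005)
        if k.sum(): print(lo,k.sum(),np.percentile(z[k],[0,50,100]).round(3),cx[k].min().round(3),cx[k].max().round(3),f[k].mean(0).round())
```

```text
top edge [-0.081  -0.0363 -0.0332 -0.0311] crease side -0.4184
-60 43 [0.151 0.155 0.162] -0.029 0.027 [255. 241. 170.]
-55 44 [0.148 0.154 0.162] -0.028 0.028 [255. 242. 170.]
-50 43 [0.149 0.155 0.161] -0.028 0.03 [255. 242. 170.]
-45 45 [0.149 0.154 0.161] -0.03 0.028 [255. 241. 169.]
-40 44 [0.15  0.155 0.16 ] -0.029 0.028 [254. 234. 160.]
-35 41 [0.149 0.153 0.177] -0.028 0.03 [249. 215. 141.]
-30 28 [0.172 0.181 0.188] -0.015 0.016 [214. 205. 193.]
-25 29 [0.173 0.186 0.191] -0.016 0.016 [200. 196. 188.]
-20 28 [0.178 0.191 0.197] -0.016 0.015 [187. 180. 172.]
-15 38 [0.162 0.198 0.204] -0.018 0.017 [206. 200. 190.]
-10 34 [0.19  0.204 0.213] -0.021 0.018 [219. 215. 206.]
-5 11 [0.202 0.21  0.215] 0.004 0.013 [203. 196. 185.]
0 3 [0.212 0.217 0.218] 0.006 0.008 [152. 142. 131.]
10 2 [0.22  0.225 0.23 ] 0.004 0.004 [87. 84. 86.]
15 5 [0.219 0.23  0.237] 0.002 0.005 [101.  92.  80.]
35 8 [0.229 0.233 0.237] -0.029 -0.021 [49. 50. 55.]
scene edge [-0.0985 -0.0345 -0.0302 -0.0274] crease side -0.4171
-60 16 [0.153 0.156 0.161] -0.022 0.026 [248. 213. 169.]
-55 18 [0.153 0.156 0.159] -0.028 0.028 [247. 211. 167.]
-50 18 [0.153 0.156 0.159] -0.027 0.028 [247. 212. 168.]
-45 20 [0.152 0.156 0.159] -0.03 0.027 [246. 210. 166.]
-40 14 [0.152 0.156 0.158] -0.022 0.024 [246. 211. 168.]
-35 20 [0.152 0.156 0.159] -0.028 0.027 [238. 202. 159.]
-30 12 [0.148 0.155 0.182] -0.008 0.03 [222. 188. 149.]
-25 11 [0.174 0.183 0.186] -0.016 0.016 [213. 195. 174.]
-20 19 [0.167 0.186 0.192] -0.013 0.02 [203. 191. 176.]
-15 16 [0.166 0.193 0.198] -0.01 0.019 [204. 194. 179.]
-10 20 [0.167 0.194 0.205] -0.017 0.02 [206. 196. 182.]
-5 13 [0.175 0.207 0.211] -0.009 0.024 [207. 197. 182.]
0 7 [0.174 0.211 0.215] -0.001 0.024 [200. 190. 176.]
```

Run:
```python
from h import *
p=arm.grab_frame("wrist");q=arm.grab_frame("top");r=arm.grab_frame("scene")
a=cv2.resize(p["frame"],(512,384))
b=cv2.resize(q["frame"][150:190,205:245],(284,284),interpolation=cv2.INTER_CUBIC);c=cv2.resize(r["frame"][160:200,255:295],(284,284),interpolation=cv2.INTER_CUBIC)
o=np.zeros((568,796,3),np.uint8);o[:384,:512]=a;o[:284,512:]=b;o[284:,512:]=c
cv2.imwrite("pics/8.png",o[...,::-1])
cc=cloud(p);d=cc[...,:2]-C;cx=d@X;cy=d@Y
print(np.round(p["pose"],3).tolist())
for u,v in((256,100),(256,192),(256,250),(256,300),(256,340),(100,192),(400,192)): print(u,v,cx[v,u].round(3),cy[v,u].round(3),cc[v,u,2].round(3))
```

```text
[[-0.994, 0.096, -0.045, 0.558], [-0.106, -0.894, 0.434, 0.157], [0.001, 0.437, 0.9, 0.331], [0.0, 0.0, 0.0, 1.0]]
256 100 -0.001 -0.258 0.0
256 192 -0.001 -0.054 0.155
256 250 -0.0 0.007 0.25
256 300 -0.001 0.012 0.198
256 340 -0.0 0.028 0.266
100 192 0.091 -0.053 0.155
400 192 -0.086 -0.055 0.154
```

View pics/8.png

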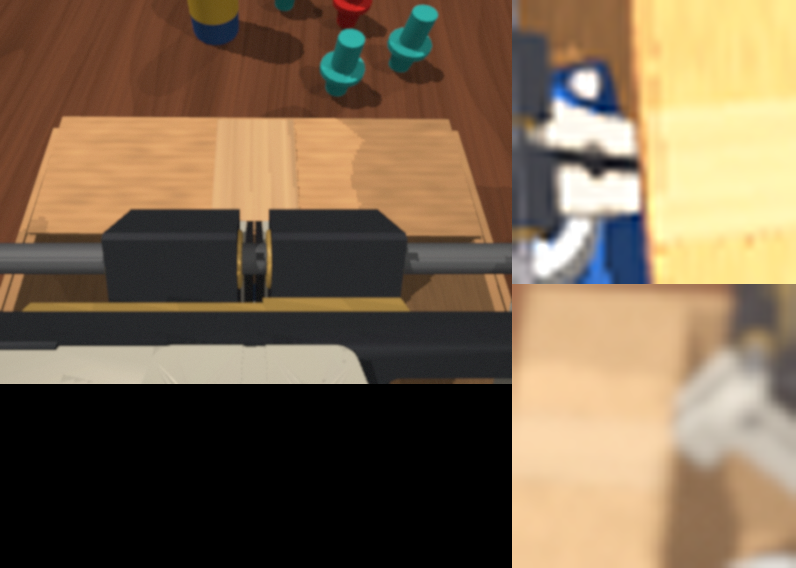

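The depth data puts the real finger end about 22 mm short of the reported TCP when the fingers are closed. The left flap's final angle agrees with that. I'll re-insert deeper with that offset.

```bash
python3 -m inch '-.06 .6 0 0 0 0;0 0 -.65 0 0 0;0 0 -.62 0 0 0;.04 -.4 0 0 0 0;.04 -.4 0 0 0 0;0 0 .45 0 0 0;.02 -.15 .45 0 0 0;.02 -.15 .45 0 0 0;0 0 0 0 0 0'
python3 -c "
from h import *
st();flaps()"
```

```text
t: 22.42
eef_pos: [0.5668, 0.0748, 0.1528]
ee_rot: [-3.141, 0.869, -1.465]
force: [0.3, 0.8, 0.3]
width: 0.0002
t 22.43 p [0.5668 0.0748 0.1528] carton 0.0009 -0.0527 F [0.3 0.8 0.3] w 0.0002 
q [ 0.82  0.41 -0.46  0.54 -1.25 -1.03] R [[0.068, -0.994, -0.08], [-0.642, -0.105, 0.759], [-0.764, -0.0, -0.646]]
top L [(np.float64(2.3), 564), (np.float64(2.2), 98), (np.float64(2.4), 66)]
top R [(np.float64(0.6), 613), (np.float64(0.5), 320), (np.float64(0.7), 53)]
scene L [(np.float64(2.3), 275), (np.float64(2.4), 85), (np.float64(2.2), 4)]
scene R [(np.float64(0.5), 226), (np.float64(0.6), 142), (np.float64(-0.1), 7)]
```

```bash
python3 -m inch '.03 -.3 .4 0 0 0;.03 -.3 .4 0 0 0;.06 -.57 .37 0 0 0;0 0 0 0 0 0'
python3 -c "
from h import *
st();flaps()"
python3 -m inch '.04 -.4 .1 0 0 0;.04 -.4 .05 0 0 0;.05 -.5 -.05 0 0 0;.05 -.5 -.1 0 0 0;.05 -.5 -.3 0 0 0;.04 -.4 -.3 0 0 0;0 0 0 0 0 0'
python3 -c "
from h import *
st();flaps()"
```

```text
t: 23.02
eef_pos: [0.5699, 0.038, 0.1875]
ee_rot: [3.14, 0.868, -1.468]
force: [-0.2, 0.9, 0.1]
width: 0.0002
t 23.02 p [0.5699 0.038  0.1875] carton 0.0002 -0.0896 F [-0.2  0.9  0.1] w 0.0002 
q [ 0.77  0.35 -0.47  0.56 -1.28 -0.97] R [[0.067, -0.995, -0.08], [-0.643, -0.104, 0.759], [-0.763, 0.001, -0.646]]
top L [(np.float64(2.3), 468), (np.float64(2.2), 82), (np.float64(2.4), 42)]
top R [(np.float64(1.2), 284), (np.float64(1.3), 232), (np.float64(-0.1), 3)]
scene L [(np.float64(2.3), 278), (np.float64(2.4), 86), (np.float64(-0.1), 13)]
scene R [(np.float64(1.2), 131), (np.float64(1.1), 9), (np.float64(-0.1), 7)]
t: 24.0
eef_pos: [0.5771, -0.0431, 0.1673]
ee_rot: [3.135, 0.866, -1.472]
force: [-0.1, 0.8, 0.3]
width: 0.0006
t 24.0 p [ 0.5771 -0.0431  0.1673] carton -0.0007 -0.171 F [-0.1  0.8  0.3] w 0.0006 
q [ 0.64  0.33 -0.58  0.65 -1.16 -0.95] R [[0.064, -0.995, -0.082], [-0.645, -0.104, 0.757], [-0.762, 0.004, -0.648]]
top L [(np.float64(2.3), 151), (np.float64(2.2), 55), (np.float64(2.4), 15)]
top R [(np.float64(2.6), 651), (np.float64(2.5), 285), (np.float64(2.7), 21)]
scene L [(np.float64(2.3), 284), (np.float64(2.4), 77), (np.float64(-0.2), 15)]
scene R [(np.float64(2.5), 190), (np.float64(2.6), 119), (np.float64(-0.2), 14)]
```

Both flaps stay open (left about 2.3, right about 2.55). I'll retreat, go upright, half-open, and measure the true finger end.

```bash
python3 -m inch '-.05 .5 .2 0 0 0;-.05 .5 .6 0 0 0;-.05 .5 .8 0 0 0;-.05 .5 .8 1 .1 0;-.05 .5 .8 1 .1 0;0 0 .8 1 .1 0;0 0 .6 1 .1 0;0 0 0 1 .1 0;0 0 0 1 .1 0;0 0 0 1 .1 0;0 0 0 .7 .07 0;0 0 0 0 0 0' 0.6 20
cat > fin.py <<'E'
from h import *
s,r=st();t=s["eef_pos"]
for n in("top","scene"):
    p=arm.grab_frame(n);c=cloud(p);e=(c-t)@r
    m=(abs(e[...,1])<.07)&(abs(e[...,2])<.03)&(e[...,0]>-.1)&(e[...,0]<.06)
    print(n,m.sum(),"along tool x: max pctl",np.percentile(e[m][:,0],[50,90,97,100]).round(4))
    for lo in np.arange(-.06,.03,.01):
        k=m&(e[...,0]>lo)&(e[...,0]<lo+.01)
        if k.sum()>2: print(round(lo,3),k.sum(),"y",np.percentile(e[k][:,1],[2,98]).round(3),"z",np.percentile(e[k][:,2],[2,98]).round(3))
flaps()
togo([.468,-.292,.20],[0,0,-1],[X[0],X[1],0])
E
python3 fin.py
```

```text
t: 25.6
eef_pos: [0.5709, 0.0339, 0.3074]
ee_rot: [-3.01, 1.544, -1.334]
force: [0.1, 0.4, -0.1]
width: 0.0529
t 25.6 p [0.5709 0.0339 0.3074] carton 0.0008 -0.0938 F [ 0.1  0.4 -0.1] w 0.0529 
q [ 0.42  0.13 -0.06  0.03 -1.38 -0.32] R [[0.006, -0.994, -0.105], [-0.026, -0.105, 0.994], [-1.0, -0.004, -0.027]]
top 2 along tool x: max pctl [-0.0989 -0.0981 -0.0979 -0.0979]
scene 67 along tool x: max pctl [-0.0432 -0.0311 -0.0285 -0.0261]
-0.06 21 y [-0.047 -0.039] z [-0.007  0.011]
-0.05 15 y [-0.046 -0.037] z [-0.008  0.01 ]
-0.04 24 y [-0.046 -0.039] z [-0.009  0.011]
-0.03 4 y [-0.042 -0.038] z [-0.004  0.011]
top L [(np.float64(2.7), 0), (np.float64(2.6), 0), (np.float64(2.5), 0)]
top R [(np.float64(2.6), 616), (np.float64(2.5), 240), (np.float64(2.7), 11)]
scene L [(np.float64(2.3), 289), (np.float64(2.4), 69), (np.float64(-0.1), 11)]
scene R [(np.float64(2.5), 225), (np.float64(2.6), 140), (np.float64(2.4), 23)]
t 25.8 p [0.5703 0.0343 0.3061] carton 0.0003 -0.0934 F [-0.4 -0.4  0.4] w 0.0524 
q [ 0.42  0.14 -0.06  0.03 -1.38 -0.32] R [[0.005, -0.994, -0.107], [-0.029, -0.107, 0.994], [-1.0, -0.002, -0.029]]
shift [ -3.41 -10.88  -3.54] turn [ 0.33  0.05 -0.08]
```

```bash
python3 -m inch '-.1 -.6 0 .3 0 -.1;-.3 -.95 0 0 0 0;-.3 -.95 0 0 0 0;-.3 -.95 0 0 0 0;-.3 -.95 0 0 0 0;-.3 -.95 0 0 0 0;-.3 -.95 0 0 0 0;-.3 -.95 0 0 0 0;-.3 -.95 0 0 0 0;-.3 -.95 0 0 0 0;-.3 -.95 -.3 0 0 0;-.3 -.75 -.6 0 0 0';python3 -m inch '0 0 -.9 0 0 0;0 0 -1 0 0 0;0 0 -1 0 0 0;0 0 -1 0 0 0;0 0 -.8 0 0 0;0 0 0 0 0 0;0 0 0 0 0 0'
cat >> fin.py <<'E'
p=arm.grab_frame("scene");c=cloud(p);f=p["frame"].astype(int)
m=(f[...,0]>110)&(f[...,1]<70)&(f[...,2]<70)&(c[...,1]<-.1)&(c[...,1]>-.4);print("red",m.sum(),c[m].mean(0).round(4),c[m].max(0).round(4))
save(p,"s9")
E
sed -i 's/togo(\[.468,-.292,.20\]/togo([.468,-.292,.05]/' fin.py; python3 fin.py
```

```text
t: 27.3
eef_pos: [0.4688, -0.2925, 0.2793]
ee_rot: [-2.109, 1.565, -0.441]
force: [0.1, -0.3, -1.1]
width: 0.0526
t: 28.18
eef_pos: [0.4693, -0.2919, 0.1392]
ee_rot: [-2.086, 1.565, -0.417]
force: [0.6, -0.8, 0.6]
width: 0.0523
t 28.18 p [ 0.4693 -0.2919  0.1392] carton -0.1329 -0.4078 F [ 0.6 -0.8  0.6] w 0.0523 
q [-0.2   0.2  -0.35  0.   -1.01  0.3 ] R [[0.005, -0.995, -0.098], [-0.002, -0.098, 0.995], [-1.0, -0.005, -0.003]]
top 34 along tool x: max pctl [0.0586 0.0599 0.0599 0.06  ]
scene 83 along tool x: max pctl [-0.0403  0.0588  0.0596  0.06  ]
-0.06 15 y [-0.047 -0.039] z [-0.009  0.013]
-0.05 14 y [-0.047 -0.029] z [-0.011  0.012]
-0.04 21 y [-0.048  0.037] z [-0.008  0.013]
-0.03 6 y [-0.039  0.032] z [-0.009  0.011]
top L [(np.float64(2.3), 796), (np.float64(2.2), 135), (np.float64(2.4), 64)]
top R [(np.float64(2.6), 664), (np.float64(2.5), 296), (np.float64(2.7), 17)]
scene L [(np.float64(2.3), 281), (np.float64(2.4), 82), (np.float64(-0.1), 17)]
scene R [(np.float64(2.5), 235), (np.float64(2.6), 127), (np.float64(2.4), 29)]
t 28.38 p [ 0.4691 -0.292   0.1393] carton -0.1331 -0.408 F [ 0.1 -0.2 -0. ] w 0.0525 
q [-0.2   0.2  -0.35  0.   -1.01  0.3 ] R [[0.007, -0.995, -0.097], [-0.002, -0.097, 0.995], [-1.0, -0.006, -0.003]]
shift [-0.04  0.   -2.98] turn [0.02 0.08 0.04]
red 557 [-0.3521 -0.2067  0.0538] [ 0.5066 -0.1004  0.4583]
```

```bash
python3 -m inch '-.03 0 -.9 0 0 0;0 0 -.8 0 0 0;0 0 -.8 0 0 0;0 0 -.6 0 0 0;0 0 0 0 0 0'; python3 -m inch '0 0 -.3 0 0 0;0 0 -.3 0 0 0;0 0 -.1 0 0 0;0 0 0 0 0 0'
python3 - <<'E'
from h import *
st();p=arm.grab_frame("scene");q=arm.grab_frame("top")
cv2.imwrite("pics/9.png",np.hstack([cv2.resize(p["frame"][140:220,150:230],(400,400),interpolation=cv2.INTER_CUBIC),cv2.resize(q["frame"][180:250,330:400],(400,400),interpolation=cv2.INTER_CUBIC)])[...,::-1])
E
```

```text
t: 29.05
eef_pos: [0.4667, -0.2918, 0.0444]
ee_rot: [-2.05, 1.568, -0.382]
force: [-0.4, 0.7, 1.2]
width: 0.0525
t: 29.55
eef_pos: [0.4675, -0.2919, 0.0241]
ee_rot: [-2.008, 1.566, -0.34]
force: [-1.0, 0.3, -0.1]
width: 0.0528
t 29.55 p [ 0.4675 -0.2919  0.0241] carton -0.1347 -0.4077 F [-1.   0.3 -0.1] w 0.0528 
q [-0.2   0.34 -0.48  0.   -0.74  0.3 ] R [[0.004, -0.995, -0.097], [-0.002, -0.097, 0.995], [-1.0, -0.004, -0.002]]
```

View pics/9.png

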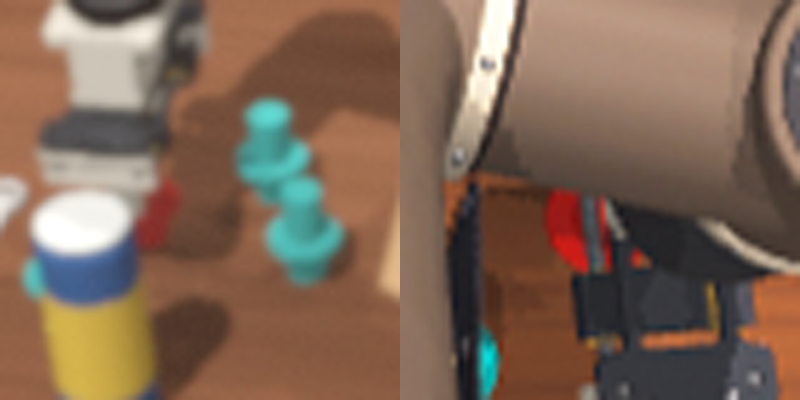

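Run:
```python
from h import *
for n in("top","scene"):
    p=arm.grab_frame(n);c=cloud(p);f=p["frame"].astype(int)
    m=(f[...,0]>100)&(f[...,1]<75)&(f[...,2]<75)&(abs(c[...,1]+.29)<.06)&(abs(c[...,0]-.468)<.06)
    q=c[m]
    for lo,hi in((.0,.03),(.03,.046),(.046,.09)):
        k=q[(q[:,2]>lo)&(q[:,2]<hi)]
        if len(k): print(n,lo,len(k),k.min(0).round(3),k.max(0).round(3))
    K=p["mtx"];T=np.array(p["pose"])
    for P in((.468,-.292,.038),(.468,-.265,.038),(.468,-.292,.12),(.468+.097,-.28,.12)):
        e=T[:3,:3].T@(np.array(P)-T[:3,3]);print(n,P,(K[0][0]*e[0]/-e[2]+K[0][2]).round(1),(-K[1][1]*e[1]/-e[2]+K[1][2]).round(1))
p=arm.grab_frame("wrist");save(p,"10")
```

```text
top 0.0 123 [ 0.41  -0.291  0.   ] [ 0.492 -0.232  0.03 ]
top 0.03 75 [ 0.444 -0.31   0.031] [ 0.481 -0.266  0.043]
top 0.046 13 [ 0.452 -0.291  0.046] [ 0.474 -0.271  0.079]
top (0.468, -0.292, 0.038) 364.7 218.6
top (0.468, -0.265, 0.038) 355.0 218.4
top (0.468, -0.292, 0.12) 371.6 215.6
top (0.5650000000000001, -0.28, 0.12) 366.2 179.0
scene 0.0 60 [ 0.41  -0.292  0.   ] [ 0.494 -0.231  0.03 ]
scene 0.03 38 [ 0.449 -0.28   0.03 ] [ 0.495 -0.262  0.045]
scene 0.046 2 [ 0.477 -0.277  0.047] [ 0.481 -0.264  0.047]
scene (0.468, -0.292, 0.038) 177.2 178.8
scene (0.468, -0.265, 0.038) 184.1 179.8
scene (0.468, -0.292, 0.12) 174.9 161.1
scene (0.5650000000000001, -0.28, 0.12) 168.7 177.6
```

View pics/10.png

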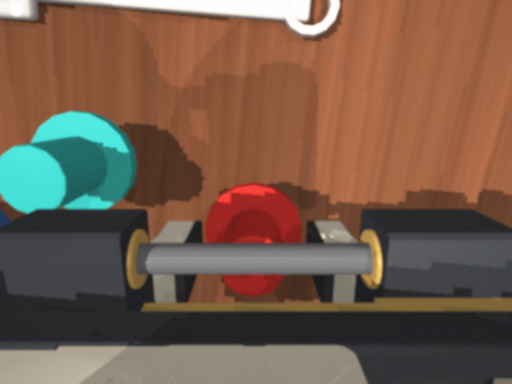

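The wrist view shows the plug centred at (254,240) between the fingers at (175) and (335). I'll close on it.

```bash
python3 -m inch '0 0 0 0 0 0;0 0 0 0 0 0;0 0 0 0 0 0;0 0 0 0 0 0;0 0 0 0 0 0;0 0 .3 0 0 0;0 0 .7 0 0 0;0 0 .8 0 0 0;0 0 .8 0 0 0;0 0 0 0 0 0' 0 35
python3 - <<'E'
from h import *
st()
for n in("top","scene"):
    p=arm.grab_frame(n);c=cloud(p);f=p["frame"].astype(int)
    m=(f[...,0]>100)&(f[...,1]<75)&(f[...,2]<75)&(abs(c[...,1]+.29)<.04)&(abs(c[...,0]-.468)<.04)&(c[...,2]>.02)
    print(n,m.sum(),c[m].min(0).round(3),c[m].max(0).round(3),np.median(c[m],0).round(3)) if m.sum() else 0
p=arm.grab_frame("wrist");save(p,"11")
E
```

```text
t: 31.05
eef_pos: [0.469, -0.2924, 0.1047]
ee_rot: [-1.976, 1.561, -0.308]
force: [0.8, 0.4, -0.7]
width: 0.0291
t 31.05 p [ 0.469  -0.2924  0.1047] carton -0.1332 -0.4083 F [ 0.8  0.4 -0.7] w 0.0291 
q [-0.2   0.24 -0.4   0.   -0.92  0.3 ] R [[0.009, -0.995, -0.097], [-0.003, -0.097, 0.995], [-1.0, -0.009, -0.004]]
top 93 [ 0.451 -0.287  0.113] [ 0.485 -0.266  0.213] [ 0.469 -0.276  0.12 ]
scene 96 [ 0.45  -0.329  0.08 ] [ 0.498 -0.262  0.424] [ 0.482 -0.278  0.115]
```

```bash
cat > nk.py <<'E'
from h import *
for n in("top","scene"):
    p=arm.grab_frame(n);c=cloud(p)
    d=c[...,:2]-np.array([.565,.150]);m=(np.hypot(d[...,0],d[...,1])<.033)&(c[...,2]>.071)&(c[...,2]<.088);q=c[m]
    if len(q)<20: print(n,len(q));continue
    from scipy.optimize import least_squares
    hull=cv2.convexHull(q[:,:2].astype(np.float32))[:,0]
    A=np.c_[2*hull,np.ones(len(hull))];s=np.linalg.lstsq(A,(hull**2).sum(1),rcond=None)[0]
    print(n,len(q),"z",np.median(q[:,2]).round(4),"enc",cv2.minEnclosingCircle(q[:,:2].astype(np.float32)),"fit",s[:2].round(4),np.sqrt(s[2]+s[0]**2+s[1]**2).round(4))
E
python3 - <<'E'
exec(open("nk.py").read())
flaps()
togo([.5653,.150,.27],[0,0,-1],[X[0],X[1],0])
E
```

```text
top 167 z 0.0786 enc ((0.5651091933250427, 0.14946000277996063), 0.028038274496793747) fit [0.5647 0.1496] 0.0274
scene 118 z 0.0775 enc ((0.5650513768196106, 0.15487073361873627), 0.030909927561879158) fit [0.5662 0.1546] 0.0284
top L [(np.float64(2.3), 758), (np.float64(2.2), 152), (np.float64(2.4), 82)]
top R [(np.float64(2.6), 652), (np.float64(2.5), 276), (np.float64(2.7), 19)]
scene L [(np.float64(2.3), 291), (np.float64(2.4), 79), (np.float64(-0.1), 15)]
scene R [(np.float64(2.5), 215), (np.float64(2.6), 127), (np.float64(2.4), 36)]
t 31.4 p [ 0.4671 -0.2918  0.1015] carton -0.135 -0.4076 F [ 0.6 -1.2 -1.1] w 0.0292 
q [-0.2   0.24 -0.4   0.   -0.92  0.3 ] R [[0.003, -0.995, -0.097], [-0.001, -0.097, 0.995], [-1.0, -0.003, -0.002]]
shift [ 3.27 14.73  5.62] turn [0.01 0.04 0.04]
```

```bash
python3 -m inch '0 0 .7 0 0 0;0 0 1 0 0 0;0 0 1 0 0 0;0 0 1 0 0 0;.1 .4 1 0 0 0;.15 .8 .8 0 0 0;.2 .9 0 0 0 0;.2 .9 0 0 0 0;.2 .9 0 0 0 0;.2 .9 0 0 0 0;.2 .9 0 0 0 0;.2 .9 0 0 0 0';python3 -m inch '.2 .9 0 0 0 0;.2 .9 0 0 0 0;.2 .9 0 0 0 0;.2 .9 0 0 0 0;.2 .9 0 0 0 0;.2 .9 0 0 0 0;.2 .9 0 0 0 0;.2 .9 0 0 0 0;.2 .9 0 0 0 0;.1 .8 0 0 0 0;0 0 0 0 0 0;0 0 0 0 0 0'
python3 - <<'E'
from h import *
togo([.565,.1498,.17],[0,0,-1],[X[0],X[1],0])
p=arm.grab_frame("scene");c=cloud(p);f=p["frame"].astype(int);R,G,B=f[...,0],f[...,1],f[...,2]
tq=(G>110)&(B>110)&(R<100)&(c[...,2]>.07)&(c[...,2]<.09)
n,l=cv2.connectedComponents(tq.astype(np.uint8))
for i in range(1,n):
    if (l==i).sum()>5:
        q=c[l==i];print("tq top",len(q),cv2.minEnclosingCircle(q[:,:2].astype(np.float32)))
d=c-arm.get_state()["eef_pos"]
m=(R>100)&(G<80)&(B<80)&(np.abs(d[...,:2]).max(-1)<.05)&(abs(d[...,2])<.06)
q=c[m];print("red held",len(q),q.min(0).round(3),q.max(0).round(3))
E
python3 nk.py
```

```text
t: 32.9
eef_pos: [0.511, -0.093, 0.2668]
ee_rot: [-2.066, 1.566, -0.398]
force: [-0.0, -0.0, -0.3]
width: 0.0292
t: 34.4
eef_pos: [0.568, 0.1731, 0.2671]
ee_rot: [-2.083, 1.566, -0.415]
force: [0.3, 0.3, -0.8]
width: 0.0293
t 34.4 p [0.568  0.1731 0.2671] carton 0.0118 0.045 F [ 0.3  0.3 -0.8] w 0.0293 
q [ 0.63  0.19 -0.07  0.   -1.31 -0.53] R [[0.005, -0.995, -0.097], [-0.002, -0.097, 0.995], [-1.0, -0.004, -0.002]]
shift [-0.1  -0.78 -3.24] turn [0.02 0.05 0.03]
tq top 19 ((0.40456414222717285, -0.20793220400810242), 0.012144356966018677)
tq top 41 ((0.48906126618385315, -0.1608612984418869), 0.01742425002157688)
red held 122 [0.552 0.152 0.244] [0.598 0.202 0.285]
top 119 z 0.0785 enc ((0.5652636885643005, 0.14894156157970428), 0.027887141332030296) fit [0.5647 0.1479] 0.0262
scene 108 z 0.0782 enc ((0.5668056607246399, 0.15044641494750977), 0.03078954666852951) fit [0.5672 0.1534] 0.0278
```

```bash
python3 -m inch '-.1 -.5 -.2 0 0 0;0 -.27 -.8 0 0 0;0 0 -1 0 0 0;0 0 -1 0 0 0;0 0 -.9 0 0 0;0 0 -.6 0 0 0;0 0 0 0 0 0;0 0 0 0 0 0'
python3 - <<'E'
from h import *
togo([.565,.150,.073],[0,0,-1],[X[0],X[1],0])
p=arm.grab_frame("scene");save(p,"12");q=arm.grab_frame("top");r=arm.grab_frame("wrist")
o=np.hstack([cv2.resize(p["frame"][150:230,250:330],(390,390),interpolation=cv2.INTER_CUBIC),cv2.resize(r["frame"][120:384,124:388],(390,390))])
cv2.imwrite("pics/13.png",o[...,::-1])
flaps()
E
```

```text
t: 35.55
eef_pos: [0.5656, 0.1496, 0.1332]
ee_rot: [-1.89, 1.565, -0.222]
force: [0.0, 0.3, -0.9]
width: 0.0294
t 35.55 p [0.5656 0.1496 0.1332] carton 0.0071 0.0218 F [ 0.   0.3 -0.9] w 0.0294 
q [ 0.6   0.26 -0.29  0.01 -1.01 -0.5 ] R [[0.006, -0.995, -0.096], [-0.001, -0.096, 0.995], [-1.0, -0.006, -0.002]]
shift [-0.02  0.01 -2.01] turn [0.02 0.07 0.04]
top L [(np.float64(2.3), 395), (np.float64(2.2), 86), (np.float64(2.4), 43)]
top R [(np.float64(2.6), 656), (np.float64(2.5), 331), (np.float64(2.7), 20)]
scene L [(np.float64(2.3), 289), (np.float64(2.4), 78), (np.float64(-0.1), 8)]
scene R [(np.float64(2.5), 227), (np.float64(2.6), 120), (np.float64(2.4), 28)]
```

View pics/13.png

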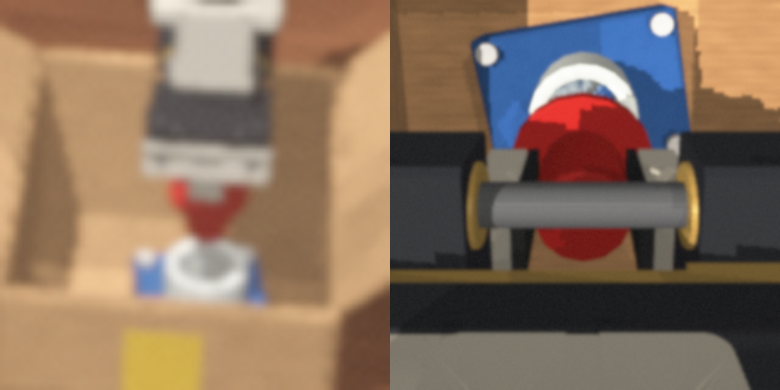

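Left view: the plug tip at (207,235) is centred over the neck mouth at (208,262). The wrist view shows it aligned left-right too. I'll descend.

```bash
python3 -m inch '0 0 -.3 0 0 0;0 0 -.3 0 0 0;0 0 -.3 0 0 0;0 0 -.3 0 0 0;0 0 -.3 0 0 0;0 0 -.2 0 0 0;0 0 0 0 0 0'; python3 -m inch '0 0 -.1 0 0 0;0 0 -.1 0 0 0;0 0 0 0 0 0;0 0 0 0 0 0'
```

```text
t: 36.67
eef_pos: [0.5648, 0.1498, 0.0807]
ee_rot: [-2.158, 1.566, -0.49]
force: [-0.2, 0.5, -0.6]
width: 0.0291
t: 37.17
eef_pos: [0.5652, 0.15, 0.0754]
ee_rot: [-1.968, 1.565, -0.301]
force: [0.6, -0.6, -1.1]
width: 0.0294
```

```bash
python3 -m inch '0 0 -.07 0 0 0;0 0 0 0 0 0;0 0 0 0 0 0'; python3 -m inch '0 0 -.04 0 0 0;0 0 0 0 0 0;0 0 0 0 0 0'
```

```text
t: 37.55
eef_pos: [0.5654, 0.1501, 0.0736]
ee_rot: [-1.915, 1.565, -0.247]
force: [-1.3, -0.3, 4.1]
width: 0.0295
t: 37.92
eef_pos: [0.5655, 0.1501, 0.0734]
ee_rot: [-1.888, 1.564, -0.22]
force: [-3.8, 0.5, 12.9]
width: 0.0294
```

Contact is at the expected height (TCP 0.0734) with about 13 N. I'll hold briefly, release and withdraw straight up.

```bash
python3 -m inch '0 0 0 0 0 0;0 0 0 0 0 0'; python3 -m inch '0 0 0 0 0 0;0 0 0 0 0 0;0 0 0 0 0 0;0 0 0 0 0 0;0 0 .2 0 0 0;0 0 .4 0 0 0;0 0 .8 0 0 0;0 0 1 0 0 0;0 0 1 0 0 0;0 0 1 0 0 0;0 0 1 0 0 0;0 0 .5 0 0 0' 0.6; python3 -m inch '0 -.5 .5 0 0 0;0 -1 .5 0 0 0;0 -1 0 0 0 0;0 -1 0 0 0 0;0 -1 0 0 0 0;0 -1 0 0 0 0;0 0 0 0 0 0'
python3 - <<'E'
from h import *
st();flaps()
q=arm.grab_frame("top");p=arm.grab_frame("scene")
for n,p_ in(("top",q),("scene",p)):
    c=cloud(p_);f=p_["frame"].astype(int)
    m=(f[...,0]>100)&(f[...,1]<80)&(f[...,2]<80)&(abs(c[...,1]-.15)<.05)&(abs(c[...,0]-.565)<.05);k=c[m]
    for lo,hi in((.075,.1),(.118,.14)):
        j=k[(k[:,2]>lo)&(k[:,2]<hi)]
        if len(j)>4: print(n,len(j),"z",np.median(j[:,2]).round(4),cv2.minEnclosingCircle(j[:,:2].astype(np.float32)))
    for t in("bin","can","wrench"):
        r=arm.place_of(p_,t)[:1]
        if r: print(t,np.round(np.array(r[0]["position"])*[512,384]))
o=np.hstack([cv2.resize(p["frame"][130:250,215:335],(390,390),interpolation=cv2.INTER_CUBIC),cv2.resize(q["frame"][110:240,140:270],(390,390),interpolation=cv2.INTER_CUBIC)])
cv2.imwrite("pics/14.png",o[...,::-1])
E
```

```text
t: 38.17
eef_pos: [0.5655, 0.1501, 0.0734]
ee_rot: [-1.887, 1.564, -0.218]
force: [-4.7, 0.8, 12.9]
width: 0.0291
t: 39.67
eef_pos: [0.5657, 0.1502, 0.2517]
ee_rot: [-1.672, 1.563, -0.004]
force: [0.0, 0.1, -0.3]
width: 0.0524
t: 40.55
eef_pos: [0.5644, -0.0173, 0.2787]
ee_rot: [-2.154, 1.566, -0.489]
force: [0.0, 0.9, -0.7]
width: 0.0525
t 40.55 p [ 0.5644 -0.0173  0.2787] carton -0.0107 -0.1441 F [ 0.   0.9 -0.7] w 0.0525 
q [ 0.32  0.13 -0.11  0.   -1.32 -0.22] R [[0.004, -0.996, -0.094], [-0.002, -0.094, 0.996], [-1.0, -0.004, -0.002]]
top L [(np.float64(2.7), 0), (np.float64(2.6), 0), (np.float64(2.5), 0)]
top R [(np.float64(2.6), 228), (np.float64(2.5), 107), (np.float64(2.7), 10)]
scene L [(np.float64(2.3), 279), (np.float64(2.4), 87), (np.float64(2.2), 12)]
scene R [(np.float64(2.5), 217), (np.float64(2.6), 147), (np.float64(2.4), 23)]
top 155 z 0.087 ((0.5666611194610596, 0.14826135337352753), 0.02629132941365242)
top 101 z 0.1265 ((0.565208911895752, 0.14833754301071167), 0.015166232362389565)
bin [115. 188.]
can [345. 156.]
wrench [404. 197.]
scene 52 z 0.0894 ((0.5704648494720459, 0.1577376425266266), 0.022502820938825607)
scene 19 z 0.1247 ((0.5796287655830383, 0.15715840458869934), 0.00959834922105074)
bin [368. 232.]
can [170. 221.]
wrench [368. 231.]
```

View pics/14.png

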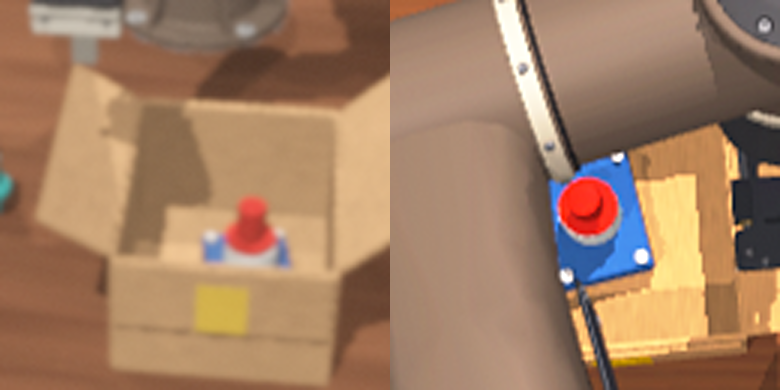

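The plug sits upright at (252,225), with its collar on the neck and both flaps open. The collar top is at z 0.087 and the grip top at 0.1265, both as expected when home. I'll hand in.

```bash
python3 -c "
from station import arm
print(arm.job_done())"
```

```text
the job is handed in; nothing more can be done
None
```

I opened both long flaps from beneath, set the red plug in the neck, pressed it with about 13 N, let go and handed the job in at about 41 s. No verdict is reported.

**Last checks**
- **Flaps:** left at about 2.3 rad and right at about 2.55 rad, both holding where I left them.
- **Plug seating:** the collar top is at z = 0.087 m and the grip top at 0.1265 m, which matches the plug being home on the 0.079 m rim and upright.
- **Plug centring:** in the top view the plug axis is about 1–2 mm from the neck centre.
- **Clearance:** the gripper is open and well away from everything.
- **Bystanders:** in the top view the bin, can and wrench show at about their starting pixels (within 3–5 pixels, the network's scatter). In the last scene view the network put the wrench on the bin, which I took as a false report.

**What failed or disagreed**
- **Flap attempts:** the first try at each flap failed because the fingers missed or slipped off its edge. I redid both.
- **Finger length:** the cameras put the real finger end about 22–26 mm short of the reported TCP, so I worked with that offset.
- **Force spike:** one sample read 35 N up (about 39 N in all) while I lifted the left flap, close to the 40 N limit. It was gone at the next reading.
- **Cameras:** the scene camera reads about 3–5 mm off the top camera. I relied on the top one.

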